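# Set up a sample resistance measurement on the lab bench

### The arm

A 6-joint arm with a two-finger parallel gripper is mounted at the origin on the work surface. World frame = base frame: x ahead of the robot, y to its left, z up, the work surface at z = 0. Lengths are in m, angles in rad, forces in N, time in s.
With the tool pointing down it reaches from about 0.35 to 0.775 m from the base axis. Payload 5.5 kg.
Tool frame: the origin (TCP) lies midway between the tips of the shut fingers; the grasp point (between the pads) lies 19 mm behind it; z points along the fingers, y is the line along which they close (so a half turn about z gives the same grasp; the last joint's range is limited). The gripper opens to 85 mm and grips with 20 to 120 N. Pads are 22 mm wide; open, the fingers measure 114 mm over their backs; the gripper's body (76 mm by 85 mm) begins 54 mm behind the grasp point. The pads swing forward as they close: fully open they stand 13 mm farther back than shut.
Start: joints at [1.043, 0.313, 0.046, 1.304, 0, 1.431], TCP at [0.217, 0.532, 0.194] pointing down, gripper open.
Joint ranges: [-2.76, 2.76], [-0.86, 1.69], [-1.03, 1.26], [-2.2, 2.34], [-1.47, 1.5], [-3.14, 3.14]. Speed limits (rad/s): [2.57, 2.57, 3.14, 3.14, 3.14, 3.14].

### API

Orientations are given as a rotation vector (axis times angle).
In Python, from cell import ctrl gives the robot as it stands. The module is installed in compiled form; this text tells all that it offers. Calls block until the motion is done:
- ctrl.reach(position, orientation): joint-space move of the TCP to a pose.
- ctrl.move_straight(position, ori=None, velocity=0.15): straight line of the TCP; ori=None keeps the orientation; velocity is the mean speed in m/s.
- ctrl.goto_joints(angles): joint-space move.
- ctrl.grip(opening, grip_force=None): opening from 0.0 (shut) to 1.0 (fully open); grip_force is the grip in N (None keeps the last); returns when the fingers have stopped.
- ctrl.pause(seconds).
- ctrl.inverse_kinematics(position, orientation): joint angles nearest the present ones, or None.
- ctrl.get_obs(): the state.
- ctrl.snapshot(name): name is "side" or "top"; returns the picture (420x560x3 uint8, red, green, blue); there is no depth.
- ctrl.camera_info(name): a dict with "K" (3x3 intrinsics, pixels), "position" and "attitude" of the camera in the world. Camera axes: x right, y down, z forward; pixel columns grow to the right and rows downward; lengths in m; the calibration is good to about 2 mm. A picture is of the moment at which its call begins. camera_info takes no time and is no camera call.
A pose or a line that the arm cannot do raises ctrl.PlanningError and nothing moves.
- ctrl.hand_in(): hands the job in; it is judged then, once.
Trained networks look in the newest picture that a camera, given by its name, has taken for a name from the list of things; names that differ only in an ending like _2 or _b are one class to them, and where a whole thing is asked for, a point or a joint stands for the part that bears it (a point fixed in the world has none). Each returns a list of dicts, best first, with "conf" (0 to 1); they miss things now and then, are a little off and sometimes report something else, mostly with a low value. They report only what shows in the picture. A call takes as long as a camera call. They do not tell look-alikes from the thing itself.
- ctrl.silhouettes(camera, thing): "mask" (420x560 bool, what is visible of it) and "uv" ([column, row] in pixels, amid what is visible of it).
- ctrl.landmark_of(camera, thing): "uv" ([column, row] in pixels: a listed point, or the origin of a listed thing).
The state is a dict: "time_s": time; "joint_pos": joint angles; "qd": joint speeds; "joint_torque": joint torques, N m; "tool_pos": TCP position; "tcp_rot": TCP orientation; "force": force on the tool from outside, world axes, zero at the start; "moment": the same for the moment, N m; "gripper_width": opening from 0.0 (shut) to 1.0 (fully open); "grip_force": force on a finger pad.
Only numpy, scipy, OpenCV 4.12 (cv2) and the standard library are available. Lean on these libraries where they do the work, as an engineer would, in place of code of your own. Each camera call takes 0.05 s, during which the arm holds its last target. There are 200 camera calls.

### The job

Set up the resistance measurement: on the wooden test board, lay the larger white sample disc centred on the round brass electrode, stand the larger steel weight upright and centred on that disc, setting it down gently, and lay the finned resistor on the board midway between the electrode and the black terminal block, its tabs pointing at the two. Put the grey junction box on the bench directly behind the meter (the side away from its display), centred on it and parallel to its back, about 3 cm clear of it. Leave the smaller disc and the smaller weight where they are, and let go of everything.

Things in the scene. Friction and masses are not known exactly. Their poses are not given: they have to be found in the camera images.
- board: Fixed light wooden test board lying on the bench, 90 mm (its x) by 210 mm (its y), 8 mm thick. Origin: centre of its underside, on the bench; z up. At its +y end stands the round brass electrode, at its -y end the black terminal block with two brass posts; the wood between them is bare for 85 mm. It may stand left or right on the bench and be turned up to 0.35 rad.
- electrode (a point): Centre of the flat top of the round brass electrode on the board: 60 mm diameter, 12 mm thick, top 20 mm above the bench. Lies at (0, 70, 20) mm in the board's frame; same axes as the board.
- gap (a point): Point on the top surface of the board (8 mm above the bench) midway between the electrode and the terminal block (0, 0, 8 mm in the board's frame; same axes as the board). The block is 60 mm (x) by 50 mm (y), its top 30 mm above the bench, centred at (0, -70) mm in the board's frame, with posts up to 42 mm above the bench.
- meter: Fixed white meter, 80 mm deep (its x) by 110 mm wide (its y), 55 mm high, with a sloping dark display at the front (its -x side, towards the robot) and an upright back at x = +40 mm. Origin: centre of its underside; z up. Turned up to 0.3 rad.
- resistor: Loose bare-metal power resistor with long fins on its top: body 36 mm (x) by 26 mm (y) by 24 mm high, with a flat brass tab (12 mm wide) out of each end, 54 mm overall along x. Origin: centre of its underside, z up. 50 to 100 g. Stands upright at any yaw.
- junction_box: Loose grey box 40 mm (x) by 60 mm (y) by 35 mm high, with two brass posts on its top (spaced along y, up to 47 mm high). Origin: centre of its underside, z up. 0.1 to 0.2 kg. Stands upright at any yaw.
- disc: The larger of two white ceramic sample discs: 50 mm diameter, 12 mm thick, lying flat on the bench. Origin: centre of its underside, z up. 70 g.
- small_disc: The smaller white ceramic disc, 30 mm diameter, 12 mm thick, lying flat; to be left alone. Origin: centre of its underside.
- weight: The larger of two steel weights (upper electrode): upright cylinder 40 mm diameter, 40 mm high, with a narrow knob of 18 mm diameter on top, 58 mm high overall. Origin: centre of its underside, z up. 0.3 to 0.46 kg.
- small_weight: The smaller steel weight, 26 mm diameter, 42 mm high with its knob; to be left alone. Origin: centre of its underside.
Mind the look-alikes: they are no part of the job. Leave any blue or orange look-alike of the junction_box alone. Leave any turquoise look-alike of the resistor alone.

How it is judged:
By the outcome, as a careful person would: the job done as asked, in the order asked, and still so for the second after the job is handed in, with the robot touching nothing.
It also fails if it takes over 102 s, if anything falls off the work surface, if the arm or the gripper's body presses on something with over 40 N, if the wrist force passes 120 N, or if a joint passes its speed limit or range.

## Working session

There is one attempt and no reset: what is moved stays moved. The work goes in short steps, each a Python script; the robot and the scene stay as the last script left them, time stands still between calls to the robot, and variables do not carry over. Pictures are saved under pics/ and viewed, at most 14 in all, crops included, and the job is handed in when it is done.

```bash
mkdir -p pics; ls; python3 - <<'E'
from cell import ctrl
import cv2
for c in ("top","side"):
    im=ctrl.snapshot(c); cv2.imwrite(f"pics/{c}0.png",im[...,::-1])
    i=ctrl.camera_info(c); print(c,i)
    for t in ["board","electrode","gap","meter","resistor","junction_box","disc","small_disc","weight","small_weight"]:
        l=ctrl.landmark_of(c,t); 
        print(t,[(round(d['conf'],2),[round(float(x)) for x in d['uv']]) for d in l])
print(ctrl.get_obs())
E
```

```text
pics
top {'K': array([[445.69367959,   0.        , 285.00174307],
       [  0.        , 445.69367959, 212.48624205],
       [  0.        ,   0.        ,   1.        ]]), 'position': array([3.76663402e-01, 1.11643918e-04, 1.10546094e+00]), 'attitude': array([-2.10603903,  2.15633746, -0.17677093])}
board [(0.94, [362, 214]), (0.2, [200, 284])]
electrode [(0.93, [332, 209])]
gap [(0.77, [365, 213])]
meter [(0.75, [204, 217])]
resistor [(0.76, [385, 285]), (0.5, [344, 264]), (0.32, [198, 280])]
junction_box [(0.96, [287, 169]), (0.93, [173, 147]), (0.65, [256, 255])]
disc [(0.52, [201, 284])]
small_disc [(0.58, [443, 254])]
weight [(0.69, [129, 265])]
small_weight [(0.56, [294, 267])]
side {'K': array([[384.23755035,   0.        , 279.59066974],
       [  0.        , 384.23755035, 210.31756584],
       [  0.        ,   0.        ,   1.        ]]), 'position': array([ 0.35323154, -0.73856958,  0.52539015]), 'attitude': array([-2.09053362,  0.29372937, -0.17674155])}
board [(0.66, [300, 289])]
electrode [(0.83, [293, 259]), (0.37, [304, 287])]
gap [(0.7, [303, 282])]
meter [(0.69, [255, 1
[... 245 characters left out ...]
48])]
{'time_s': 1.1, 'joint_pos': array([1.04336965e+00, 3.13193406e-01, 4.61151522e-02, 1.30361698e+00,
       2.54870800e-06, 1.43122932e+00]), 'qd': array([-1.17815994e-03, -5.89495647e-04,  4.06664208e-04, -7.44617696e-05,
       -3.45181216e-04,  2.66176605e-04]), 'joint_torque': array([-2.86819804e-04, -4.80485237e+01,  2.98815447e+01,  5.20884860e-04,
       -1.20514960e-04, -6.14314956e-06]), 'tool_pos': array([0.21748279, 0.53233219, 0.19403314]), 'tcp_rot': array([6.05430959e-01, 3.08267172e+00, 1.51363177e-04]), 'force': array([-0.105531  ,  0.38789431, -0.22000803]), 'moment': array([-0.02974829, -0.01016401, -0.05973119]), 'grip_force': 0.0, 'gripper_width': 1.0002329298314725}
```

```bash
python3 - <<'E'
import cv2
a=cv2.imread("pics/top0.png"); cv2.imwrite("pics/topc.png",cv2.resize(a[110:330,80:480],None,fx=2,fy=2,interpolation=cv2.INTER_CUBIC))
E
```

```text
(no output)
```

View pics/topc.png

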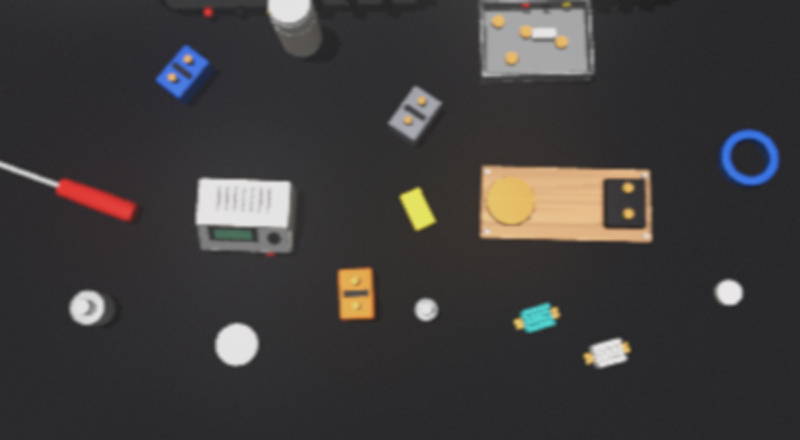

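View pics/side0.png

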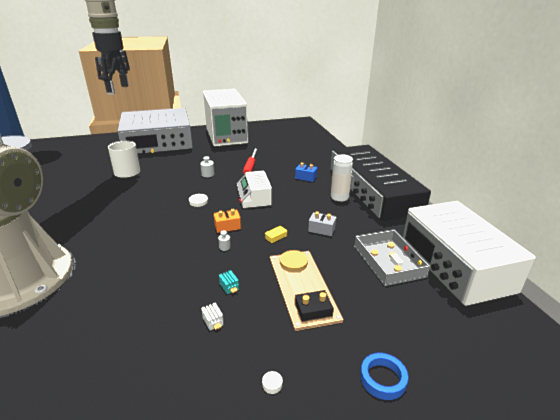

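The top picture (full-frame pixels) shows these candidates:

- **Discs:** (198,282) is large and (444,256) is small. The larger one is the target.
- **Weights:** (124,264) is large and (293,265) is small. The larger one is the target.
- **Boxes:** grey (287,167), blue (171,146), orange (258,257). Grey is the target.
- **Resistors:** bare metal (384,286), turquoise (348,269). Bare metal is the target.

The enlarged crop and the side view agree with this. The side view shows bare resistor fins at (213,317), the grey box at (322,223) and the large weight at (207,168). Next I'll fit known shapes to the masks in both cameras.

```bash
cat > vis.py <<'E'
import numpy as np, cv2
from cell import ctrl
from scipy.optimize import minimize
from scipy.spatial.transform import Rotation as R
def cam(c):
    i=ctrl.camera_info(c); return np.array(i["K"]),np.array(i["position"]),R.from_rotvec(i["attitude"]).as_matrix()
CAM={c:cam(c) for c in("top","side")}
def project(c,P):
    K,p,A=CAM[c]; q=(np.asarray(P)-p)@A@K.T; return q[:,:2]/q[:,2:]
def ground(c,uv,z):
    K,p,A=CAM[c]; d=A@np.linalg.inv(K)@np.array([*uv,1.]); return (p+d*(z-p[2])/d[2])[:2]
def box(x,y,z0,z1,cx=0,cy=0): return np.array([[cx+i*x/2,cy+j*y/2,z] for i in(-1,1) for j in(-1,1) for z in(z0,z1)])/1e3
def cyl(d,z0,z1,cx=0,cy=0):
    t=np.linspace(0,2*np.pi,40); return np.array([[cx+d/2*np.cos(a),cy+d/2*np.sin(a),z] for a in t for z in(z0,z1)])/1e3
PARTS=dict(board=[box(90,210,0,8),cyl(60,8,20,0,70),box(60,50,8,30,0,-70)],
 resistor=[box(36,26,0,24),box(54,12,4,8)],junction_box=[box(40,60,0,35),cyl(8,35,47,0,15),cyl(8,35,47,0,-15)],
 disc=[cyl(50,0,12)],weight=[cyl(40,0,40),cyl(18,40,58)],meter=[box(80,110,0,25),box(60,110,0,55,10)])
def T(p,P):
    c,s=np.cos(p[2]),np.sin(p[2]); return P@np.array([[c,s,0],[-s,c,0],[0,0,1]])+[p[0],p[1],0]
S=4
def render(c,name,p):
    m=np.zeros((420*S,560*S),np.uint8)
    for P in PARTS[name]:
        h=cv2.convexHull(((project(c,T(p,P))+.5)*S-.5).astype(np.float32)); cv2.fillConvexPoly(m,np.round(h*16).astype(np.int32),255,shift=4)
    return cv2.resize(m,(560,420),interpolation=cv2.INTER_AREA)/255.
def find(c,name,p0,tol=25):
    e=project(c,[[p0[0],p0[1],.015]])[0]
    l=[d for d in ctrl.silhouettes(c,name) if np.hypot(*(np.array(d["uv"])-e))<tol]
    return l[0]["mask"].astype(float) if l else None
def fit(name,p0,yaws,cams=("top","side"),masks=None):
    M={c:find(c,name,p0) for c in cams} if masks is None else masks
    M={c:m for c,m in M.items() if m is not None}
    def cost(p):
        return sum(1-np.minimum(m,r:=render(c,name,p)).sum()/np.maximum(m,r).sum() for c,m in M.items())/len(M)
    best=None
    for y in yaws:
        x0=np.array([p0[0],p0[1],y])
        r=minimize(cost,x0,method="Nelder-Mead",options=dict(initial_simplex=x0+np.array([[0,0,0],[.008,0,0],[0,.008,0],[0,0,.15]]),xatol=2e-4,fatol=1e-4,maxiter=90))
        if best is None or r.fun<best.fun: best=r
    return best.x,best.fun,list(M)
E
cat > m.py <<'E'
from vis import *
ctrl.snapshot("top"); ctrl.snapshot("side")
px=dict(board=(362,214),meter=(203,217),resistor=(384,286),junction_box=(287,167),disc=(198,282),weight=(124,264))
for n,uv in px.items():
    p0=ground("top",uv,.015)
    M={c:find(c,n,p0) for c in("top","side")}
    ys={"board":[0,1.57],"meter":[0,.25,-.25],"disc":[0],"weight":[0]}.get(n,[0,.785,1.57,2.36])
    if n=="board": ys=[-.2,.2]
    for cs in (("top","side"),("top",),("side",)):
        mm={c:M[c] for c in cs if M[c] is not None}
        if mm:
            x,f,l=fit(n,p0,ys,masks=mm); print(n,cs,x.round(4),round(f,3))
E
time python3 m.py
```

```text
board ('top', 'side') [ 0.5625 -0.1918 -0.0508] 0.039
board ('top',) [ 0.5622 -0.1925 -0.0561] 0.043
board ('side',) [ 0.5627 -0.1918 -0.0457] 0.033
meter ('top', 'side') [ 0.5522  0.2026 -0.0814] 0.057
meter ('top',) [ 0.5522  0.2025 -0.077 ] 0.041
meter ('side',) [ 0.5524  0.2036 -0.08  ] 0.073
resistor ('top', 'side') [ 0.3779 -0.2297  1.727 ] 0.137
resistor ('side',) [ 0.3779 -0.2297  1.727 ] 0.137
junction_box ('top', 'side') [ 0.6768 -0.0075  4.0852] 0.066
junction_box ('top',) [ 0.6768 -0.0075  4.0852] 0.066
disc ('top', 'side') [ 0.3976  0.2157 -0.0363] 0.084
disc ('top',) [0.3975 0.2163 0.0645] 0.041
disc ('side',) [0.3976 0.2136 0.0787] 0.105
weight ('top', 'side') [0.4466 0.3902 0.0472] 0.141
weight ('top',) [0.4454 0.3901 0.0786] 0.151
weight ('side',) [0.4467 0.3898 0.1137] 0.13
real	0m15.511s
user	0m20.561s
sys	0m13.542s
```

```bash
cat > arm.py <<'E'
import numpy as np
from cell import ctrl
from scipy.spatial.transform import Rotation as R
def ori(a,pos):
    """tool down, fingers closing along world angle a; the half turn keeping joint 6 nearest 0"""
    c=[]
    for y in (a-np.pi/2,a+np.pi/2):
        o=(R.from_euler("z",y)*R.from_euler("x",np.pi)).as_rotvec(); q=ctrl.inverse_kinematics(pos,o)
        if q is not None: c.append((abs(q[5]),y,o))
    return min(c,key=lambda t:t[0])[2]
def above(x,y,a,z=.15): ctrl.reach([x,y,z],ori(a,[x,y,z]))
def to(x,y,z,v=.15,a=None): ctrl.move_straight([x,y,z],None if a is None else ori(a,[x,y,z]),v)
def st(tag):
    o=ctrl.get_obs(); print(tag,round(o["time_s"],2),o["tool_pos"].round(4),"w",round(o["gripper_width"],3),"F",o["force"].round(1),"g",round(o["grip_force"],1))
BOARD=(.5625,-.1918,-.051); METER=(.5522,.2026,-.079)
def at(f,x,y): c,s=np.cos(f[2]),np.sin(f[2]); return f[0]+c*x-s*y,f[1]+s*x+c*y
def squeeze(x,y,z,a,f):
    """grip across a, let go, turn 90 deg, grip: centres a round thing both ways"""
    ctrl.grip(1.0); above(x,y,a+np.pi/2,z+.08); to(x,y,z); ctrl.grip(0,20); st("sq1"); ctrl.grip(1.0)
    to(x,y,z+.04,.2); above(x,y,a,z+.04); to(x,y,z); ctrl.grip(0,f); st("sq2")
E
python3 - <<'E'
from arm import *
squeeze(.3976,.2157,.001,BOARD[2],40)
to(.3976,.2157,.10,.2); st("up")
E
```

```text
sq1 4.89 [0.3976 0.2157 0.001 ] w -0.002 F [ 1.1 -0.2 -0.6] g 0.0
sq2 8.61 [0.3976 0.2157 0.001 ] w 0.002 F [-0.7 -0.7  0.1] g 0.0
up 9.25 [0.3973 0.2156 0.0994] w 0.001 F [-0.1 -0.4  0.2] g 0.0
```

```bash
python3 - <<'E'
from vis import *
for c in("top","side"):
    im=ctrl.snapshot(c)[...,::-1]; cv2.imwrite(f"pics/{c}1.png",im)
a=cv2.imread("pics/top1.png")[200:340,80:320];b=cv2.imread("pics/side1.png")[110:250,130:370]
cv2.imwrite("pics/c1.png",cv2.resize(np.vstack([a,b]),None,fx=2,fy=2,interpolation=cv2.INTER_CUBIC))
print(project("top",[[.3976,.2157,.006]]),project("side",[[.3976,.2157,.006]]))
E
```

```text
[[199.06265935 281.98602699]] [[197.3640144  200.07627985]]
```

View pics/c1.png

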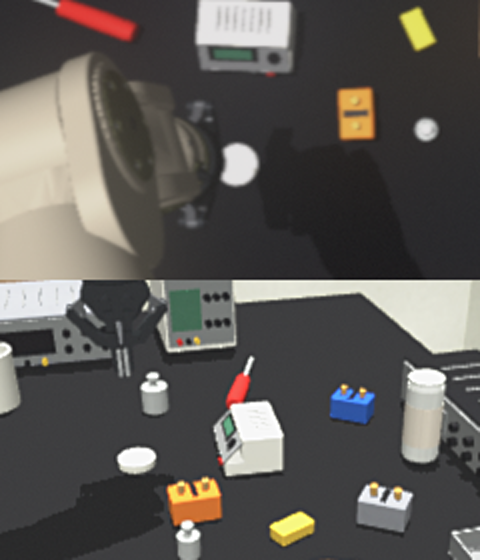

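```bash
python3 - <<'E'
from vis import *
o=ctrl.get_obs();p=o["tool_pos"];print(p,R.from_rotvec(o["tcp_rot"]).as_matrix().round(2).tolist())
for dz in(0,.02,.05): print(project("side",[p+[0,0,dz]]),project("top",[p+[0,0,dz]]))
a=cv2.imread("pics/side1.png")[100:220,140:300];cv2.imwrite("pics/c2.png",cv2.resize(a,None,fx=4,fy=4,interpolation=cv2.INTER_CUBIC))
E
```

```text
[0.39631607 0.21524674 0.09842797] [[-0.05, -1.0, -0.0], [-1.0, 0.05, -0.0], [0.0, 0.0, -1.0]]
[[193.30925318 169.65341625]] [[191.16487184 281.95609205]]
[[192.48547532 162.66322247]] [[189.21844306 281.82165637]]
[[191.2179611  151.90768951]] [[186.14685743 281.60950851]]
```

View pics/c2.png

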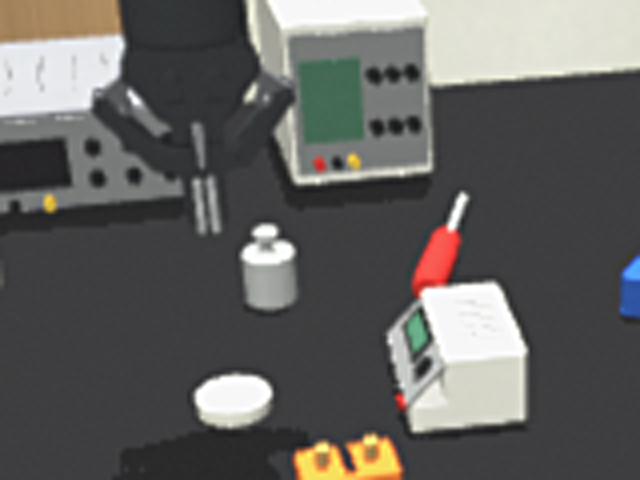

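```bash
python3 - <<'E'
from vis import *
from arm import *
x,y=.40,.29
above(x,y,0,.08); to(x,y,.04,.15); ctrl.pause(.3); st("a")
im=ctrl.snapshot("side")[...,::-1]; cv2.imwrite("pics/side2.png",im)
print(project("side",[[x,y,0],[x,y,.04],[x,y,.075]]))
a=im[110:210,150:250];cv2.imwrite("pics/c3.png",cv2.resize(a,None,fx=5,fy=5,interpolation=cv2.INTER_CUBIC))
f0=ctrl.get_obs()["force"][2]
for z in np.arange(.01,-.04,-.004):
    to(x,y,z,.05); f=ctrl.get_obs(); print(round(z,3),f["tool_pos"][2].round(4),f["force"].round(1))
    if abs(f["force"][2]-f0)>6: break
to(x,y,.04,.2)
E
```

```text
a 10.47 [0.4007 0.2902 0.0409] w -0.001 F [0.4 0.7 0.1] g 0.0
[[195.79960845 189.87227877]
 [194.35052457 177.55920684]
 [193.03805661 166.40697979]]
0.01 0.0099 [-0.3 -0.3  0.8]
0.006 0.0059 [ 0.1  0.3 -1. ]
0.002 0.0017 [-0.3 -0.4  0.3]
-0.002 -0.0023 [ 0.6  0.6 -0.7]
-0.006 -0.0063 [-0.4 -0.5  0.7]
-0.01 -0.0103 [ 0.7  0.5 -0. ]
-0.014 -0.0143 [-0.7  0.8  0.5]
-0.018 -0.0183 [0.3 0.2 0.8]
-0.022 -0.0223 [ 0.2 -0.7  1.2]
-0.026 -0.0263 [0.6 0.2 0.2]
-0.03 -0.0303 [ 1.  -0.5  0.3]
-0.034 -0.0343 [-0.8  0.5 -0.6]
-0.038 -0.0373 [-1.  -1.3  6.7]
```

View pics/c3.png

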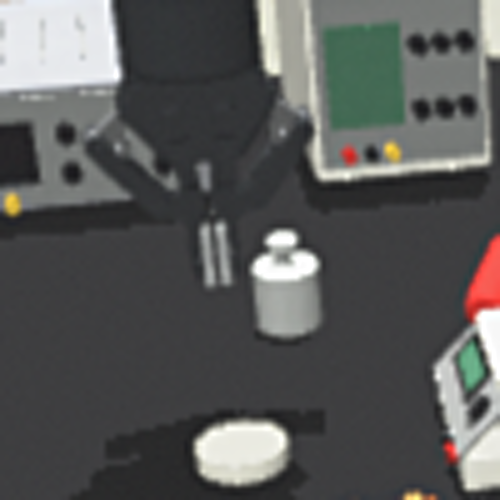

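The tip is about 36 mm higher than the reported TCP: bench contact came at -0.0365, and the picture agrees, with the tip at about (193,167). I'll correct for that and carry on.

```bash
python3 - <<'E'
s=open("arm.py").read()
s=s.replace("def above(x,y,a,z=.15): ctrl","ZO=.0362  # true tips are this much above the reported TCP (bench touch)\ndef above(x,y,a,z=.15):\n    z-=ZO; ctrl").replace("def to(x,y,z,v=.15,a=None): ctrl","def to(x,y,z,v=.15,a=None):\n    z-=ZO; ctrl")
open("arm.py","w").write(s)
E
python3 - <<'E'
from arm import *
squeeze(.3976,.2157,.001,BOARD[2],40)
to(.3976,.2157,.10,.2); st("up")
E
```

```text
sq1 18.04 [ 0.3985  0.2162 -0.0341] w 0.56 F [-1.4  0.3  5.4] g 19.7
sq2 21.13 [ 0.3985  0.216  -0.0339] w 0.545 F [-1.8 -0.6  6.4] g 39.8
up 21.77 [0.3973 0.2156 0.0634] w 0.548 F [-0.5  0.3 -1.4] g 41.1
```

```bash
python3 - <<'E'
from arm import *
x,y=at(BOARD,0,70); print(x,y)
above(x,y,BOARD[2],.12); to(x,y,.04,.15); to(x,y,.0222,.05); ctrl.pause(.2); st("place")
ctrl.grip(1.0); to(x,y,.12,.25); st("off")
wx,wy=.4462,.3901
squeeze(wx,wy,.010,BOARD[2],60)
to(wx,wy,.15,.25); st("up")
from vis import *
M={}
for c in("top","side"): 
    im=ctrl.snapshot(c)[...,::-1]; cv2.imwrite(f"pics/{c}3.png",im)
a=cv2.imread("pics/top3.png")[180:250,310:430];b=cv2.imread("pics/side3.png")[235:340,250:370]
cv2.imwrite("pics/c4.png",cv2.resize(np.vstack([a,b]),None,fx=3.4,fy=3.4,interpolation=cv2.INTER_CUBIC))
for c in("top","side"):
    print(c,project(c,[[x,y,.032]]),[(d['uv'],round(d['conf'],2),d['mask'].sum()) for d in ctrl.silhouettes(c,"disc")],[(d['uv'],d['conf']) for d in ctrl.landmark_of(c,"electrode")])
E
```

```text
4.130952606252266 69.71718473012558Traceback (most recent call last):
  File "<stdin>", line 3, in <module>
  File "arm.py", line 13, in above
    z-=ZO; ctrl.reach([x,y,z],ori(a,[x,y,z]))
                              ~~~^^^^^^^^^^^
  File "arm.py", line 10, in ori
    return min(c,key=lambda t:t[0])[2]
           ~~~^^^^^^^^^^^^^^^^^^^^^
ValueError: min() iterable argument is empty
```

I passed mm where `at` wants m. Nothing moved.

```bash
sed -i 's/^def at(f,x,y): /def at(f,x,y):\n    x,y=x\/1e3,y\/1e3; /' arm.py; python3 - <<'E'
from arm import *
x,y=at(BOARD,0,70); print(x,y)
above(x,y,BOARD[2],.12); to(x,y,.04,.15); to(x,y,.0222,.05); ctrl.pause(.2); st("place")
ctrl.grip(1.0); to(x,y,.12,.25); st("off")
wx,wy=.4462,.3901
squeeze(wx,wy,.010,BOARD[2],60)
to(wx,wy,.15,.25); st("up")
from vis import *
for c in("top","side"): 
    im=ctrl.snapshot(c)[...,::-1]; cv2.imwrite(f"pics/{c}3.png",im)
a=cv2.imread("pics/top3.png")[180:250,310:430];b=cv2.imread("pics/side3.png")[235:340,250:370]
cv2.imwrite("pics/c4.png",cv2.resize(np.vstack([a,b]),None,fx=3.4,fy=3.4,interpolation=cv2.INTER_CUBIC))
for c in("top","side"):
    print(c,project(c,[[x,y,.032]]),[(d['uv'],round(d['conf'],2),d['mask'].sum()) for d in ctrl.silhouettes(c,"disc")],[(d['uv'],d['conf']) for d in ctrl.landmark_of(c,"electrode")])
E
```

```text
0.5660684526062523 -0.12189101526987442
place 25.28 [ 0.5664 -0.122  -0.0138] w 0.547 F [-0.7  0.   3.1] g 41.5
off 26.3 [ 0.5666 -0.122   0.0847] w 1.002 F [-0.5  0.  -0.3] g 0.0
sq1 29.59 [ 0.4469  0.3911 -0.025 ] w 0.46 F [-0.9  1.5  5. ] g 20.1
sq2 32.77 [ 0.4472  0.3906 -0.0249] w 0.448 F [-0.7 -0.6  6.3] g 60.3
up 33.48 [0.4452 0.3894 0.1121] w 0.45 F [ 1.1 -0.3 -3.7] g 60.7
top [[335.60330024 208.88524167]] [([339.6, 210.8], 0.52, np.int64(349))] [([333.6, 208.9], 0.89)]
side [[293.19563253 253.91752265]] [([297.4, 256.4], 0.92, np.int64(365)), ([222.6, 244.0], 0.67, np.int64(186))] [([222.0, 247.5], 0.43)]
```

View pics/c4.png

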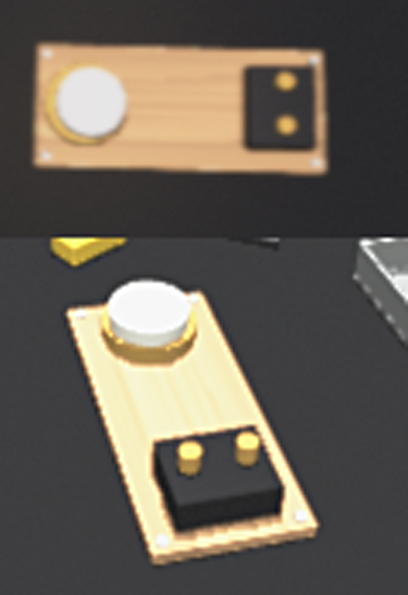

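```bash
cat > chk.py <<'E'
from vis import *
def discfit(n,z=20.):
    PARTS["d"]=[cyl(50,z,z+12)]; M={}
    for c in("top","side"):
        h=cv2.cvtColor(cv2.imread(f"pics/{c}{n}.png"),cv2.COLOR_BGR2HSV).astype(float)
        m=(h[...,1]<60)&(h[...,2]>150)
        u,v=project(c,[[.566,-.122,.03]])[0].astype(int); k=np.zeros(m.shape,bool); k[v-18:v+19,u-18:u+19]=1
        M[c]=(m&k).astype(float)
    for cs in(("top",),("side",)):
        x,f,_=fit("d",(.566,-.122),[0],masks={c:M[c] for c in cs}); print(cs,x[:2].round(4),round(f,3),M[cs[0]].sum())
E
python3 -c "
from chk import *
discfit(3)
for c in('top','side'):
    h=cv2.imread(f'pics/{c}3.png'); r=h.copy()
    p=(.5625,-.1918,-.051)
    f=8
    u,v=project(c,[[.566,-.122,.03]])[0].astype(int); r=cv2.resize(h[v-22:v+22,u-25:u+25],None,fx=f,fy=f,interpolation=cv2.INTER_CUBIC)
    for z0,z1,d,col in((8,20,60,(0,0,255)),(20,32,50,(0,255,0))):
        hull=cv2.convexHull(project(c,T(p,cyl(d,z0,z1,0,70))).astype(np.float32)); q=((hull-[u-25,v-22]+.5)*f).astype(np.int32); cv2.polylines(r,[q],True,col,1)
    cv2.imwrite(f'pics/o{c}.png',r)
cv2.imwrite('pics/c5.png',np.hstack([cv2.imread('pics/otop.png'),cv2.imread('pics/oside.png')]))
"
```

```text
('top',) [ 0.5654 -0.1244] 0.088 342.0
('side',) [ 0.5663 -0.1234] 0.338 542.0
```

View pics/c5.png

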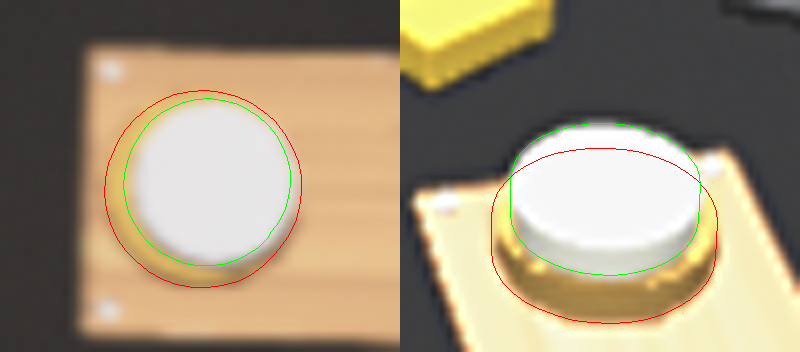

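The overlay shows the disc within about 2 mm of the electrode centre in both views. Next I'll set the weight down at the same spot, using contact feedback.

```bash
python3 - <<'E'
from arm import *
x,y=at(BOARD,0,70)
above(x,y,BOARD[2],.15); to(x,y,.06,.15); to(x,y,.0455,.03); ctrl.pause(.25); st("near")
f0=ctrl.get_obs()["force"][2]
for z in np.arange(.0447,.039,-.0006):
    to(x,y,z,.01); ctrl.pause(.05); f=np.mean([ctrl.get_obs()["force"][2] for _ in range(3)]); print(round(z,4),f.round(1))
    if f-f0>2: break
st("down"); ctrl.grip(.6,20); ctrl.grip(1.0); to(x,y,.16,.25); st("off")
from vis import *
# look for the resistor and box meanwhile
above(.45,.15,0,.2)
for c in("top","side"): 
    im=ctrl.snapshot(c)[...,::-1]; cv2.imwrite(f"pics/{c}4.png",im)
print(fit("resistor",(.3779,-.2297),[1.5,1.8])); print(fit("junction_box",(.6768,-.0075),[.944]))
E
python3 - <<'E'
import cv2,numpy as np
b=cv2.imread("pics/side4.png")[200:340,190:370];a=cv2.imread("pics/top4.png")[170:310,270:450]
cv2.imwrite("pics/c6.png",cv2.resize(np.hstack([a,b]),None,fx=2.2,fy=2.2,interpolation=cv2.INTER_CUBIC))
E
```

```text
near 37.33 [ 0.5662 -0.122   0.0095] w 0.449 F [ 0.6  0.2 -3.7] g 60.7
0.0447 -3.7
0.0441 -2.4
0.0435 -2.4
0.0429 1.7
down 38.52 [ 0.5661 -0.1219  0.0071] w 0.45 F [-1.9  0.7  1.7] g 61.1
off 39.87 [ 0.5662 -0.122   0.1241] w 0.998 F [ 0.1 -0.1 -0.7] g 0.0
(array([ 0.37766928, -0.23283682,  1.83168949]), np.float64(0.1051769629207902), ['top', 'side'])
(array([ 0.67629948, -0.00657188,  0.95741455]), np.float64(0.08013105173863311), ['top', 'side'])
```

View pics/c6.png

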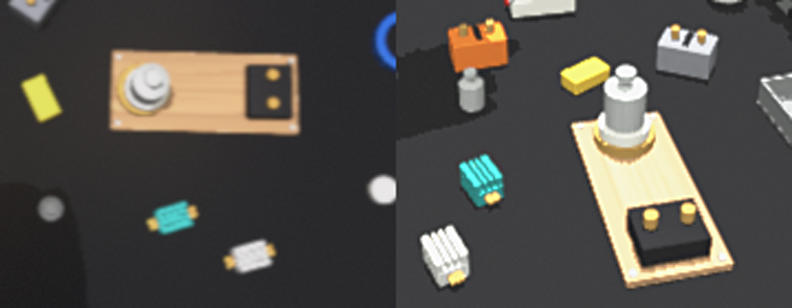

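```bash
python3 - <<'E'
from arm import *
rx,ry,a=.3777,-.2318,1.81+np.pi/2
z=.007
above(rx,ry,a,.12); to(rx,ry,z,.18); ctrl.grip(0,40); st("grip"); to(rx,ry,.13,.25); st("up")
x,y=at(BOARD,0,-1)
above(x,y,BOARD[2],.13); to(x,y,.03,.15); to(x,y,z+.008+.002,.04); ctrl.pause(.2); st("near")
f0=ctrl.get_obs()["force"][2]
for zz in np.arange(z+.0095,z+.005,-.0006):
    to(x,y,zz,.01); ctrl.pause(.05); f=np.mean([ctrl.get_obs()["force"][2] for _ in range(3)]); print(round(zz,4),f.round(1))
    if f-f0>2: break
ctrl.grip(.5,20); ctrl.grip(1.0); to(x,y,.14,.25); st("off")
above(.45,.15,0,.2)
from vis import *
for c in("top","side"): 
    im=ctrl.snapshot(c)[...,::-1]; cv2.imwrite(f"pics/{c}5.png",im)
b=cv2.imread("pics/side5.png")[220:340,240:370];a=cv2.imread("pics/top5.png")[170:290,300:430]
cv2.imwrite("pics/c7.png",cv2.resize(np.hstack([a,b]),None,fx=3,fy=3,interpolation=cv2.INTER_CUBIC))
print("gap px",project("top",[[*at(BOARD,0,0),.02]]),project("side",[[*at(BOARD,0,0),.02]]))
PARTS["resistor"]=[p+[0,0,.008] for p in PARTS["resistor"]]
print(fit("resistor",at(BOARD,0,0),[1.52]),at(BOARD,0,0))
E
```

```text
grip 45.58 [ 0.3782 -0.2322 -0.0285] w 0.295 F [0.3 1.5 5.8] g 40.0
up 46.22 [ 0.3772 -0.2314  0.0929] w 0.297 F [ 0.1  1.2 -1.3] g 39.3
near 48.49 [ 0.5626 -0.1928 -0.019 ] w 0.296 F [ 0.6 -0.2 -0.6] g 39.3
0.0165 -0.4
0.0159 -1.3
0.0153 4.3
off 50.86 [ 0.5623 -0.1927  0.1035] w 0.999 F [-0.7 -0.2  0.2] g 0.0
gap px [[363.44786653 210.49107662]] [[302.23410578 279.76618021]]
(array([ 0.56166136, -0.19331703,  1.50017013]), np.float64(0.10757213157899015), ['top', 'side']) (np.float64(0.5625), np.float64(-0.1918))
```

View pics/c7.png

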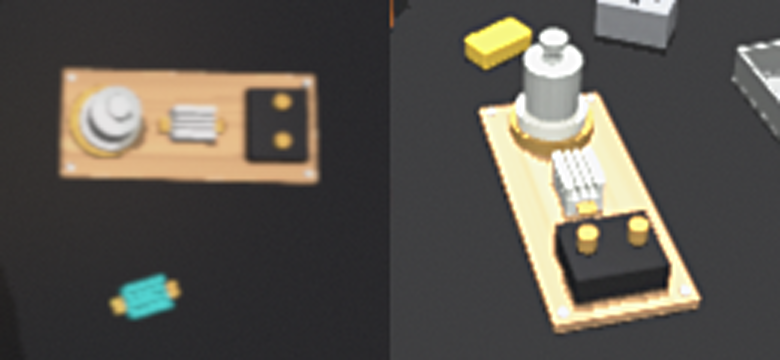

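```bash
python3 - <<'E'
from arm import *
bx,by,w=.6765,-.007,.953
squeeze(bx,by,.008,w+np.pi/2,60)
to(bx,by,.14,.25); st("up")
x,y=at(METER,90,0); a=METER[2]+np.pi/2; print(x,y)
above(x,y,a,.14); to(x,y,.03,.15); to(x,y,.0115,.04); ctrl.pause(.2); st("near")
f0=ctrl.get_obs()["force"][2]
for z in np.arange(.0109,.004,-.0006):
    to(x,y,z,.01); ctrl.pause(.05); f=np.mean([ctrl.get_obs()["force"][2] for _ in range(3)]); print(round(z,4),f.round(1))
    if f-f0>2: break
ctrl.grip(.85,20); ctrl.grip(1.0); to(x,y,.15,.25); st("off")
above(.45,0,0,.2)
from vis import *
for c in("top","side"): 
    im=ctrl.snapshot(c)[...,::-1]; cv2.imwrite(f"pics/{c}6.png",im)
b=cv2.imread("pics/side6.png")[140:260,220:340];a=cv2.imread("pics/top6.png")[140:260,140:270]
cv2.imwrite("pics/c8.png",cv2.resize(np.hstack([a,b]),None,fx=3,fy=3,interpolation=cv2.INTER_CUBIC))
print(fit("junction_box",(x,y),[METER[2]]))
E
```

```text
sq1 56.31 [ 0.6777 -0.0069 -0.0269] w 0.461 F [0.4 1.3 4.7] g 21.4
sq2 59.35 [ 0.6778 -0.0071 -0.0264] w 0.691 F [ 0.6 -0.7  5.3] g 67.2
up 60.02 [ 0.6756 -0.0069  0.1024] w 0.688 F [-0.8  0.7 -2.4] g 66.6
0.6419193010324212 0.1954973932775506
near 62.93 [ 0.6422  0.1956 -0.0244] w 0.688 F [ 0.2  0.5 -1.3] g 66.5
0.0109 -1.7
0.0103 -0.8
0.0097 -0.5
0.0091 5.1
off 65.43 [0.6413 0.1954 0.1127] w 1.001 F [-0.4 -0.2 -0.6] g 0.0
(array([ 0.64127274,  0.19287766, -0.0824983 ]), np.float64(0.08615585127016495), ['top', 'side'])
```

View pics/c8.png

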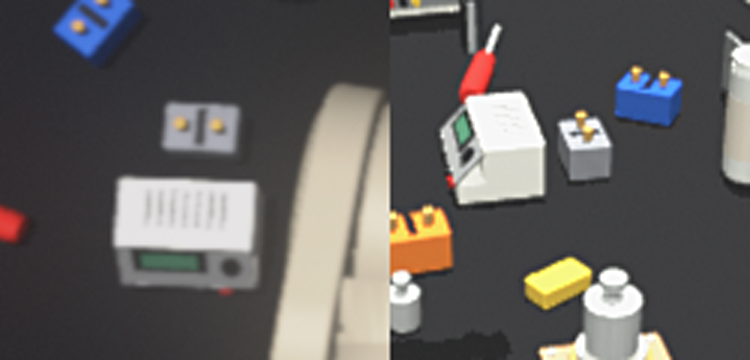

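View pics/side6.png

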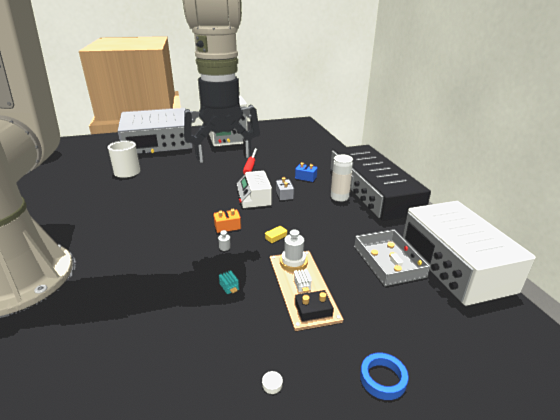

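The crop shows the grey box parallel behind the meter, at (207,182) in the top picture. Disc, weight and resistor are on the board, and the small disc and small weight are where they started. The arm is clear of everything.

```bash
python3 -c "
from cell import ctrl
print(ctrl.hand_in())"
```

```text
the job is handed in; nothing more can be done
None
```

The job is done and handed in at about 66 s of the 102 s allowed: the disc, resistor and junction box measured within about 2–3 mm of target, the weight stands on the disc as judged by eye, and the smaller disc and weight were left alone.

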